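# Start the jaw crusher and feed it a scuttle of ore

## Robot

A 6-joint arm with a two-finger parallel gripper is mounted at the origin on the work surface. World frame = base frame: x ahead of the robot, y to its left, z up, the work surface at z = 0. Lengths are in m, angles in rad, forces in N, time in s.
With the tool pointing down it reaches from about 0.325 to 0.775 m from the base axis. Payload 5.5 kg.
Tool frame: the origin (TCP) lies between the finger pads; the fingertips stand 17 mm ahead of it and the grasp point (between the pads) lies 2 mm behind it; z points along the fingers, y is the line along which they close (so a half turn about z gives the same grasp; the last joint's range is limited). The gripper opens to 85 mm and grips with 20 to 120 N. Pads are 22 mm wide; open, the fingers measure 114 mm over their backs; the gripper's body (76 mm by 85 mm) begins 54 mm behind the grasp point. The pads swing forward as they close: fully open they stand 13 mm farther back than shut.
Start: joints at [-1.274, 0.091, 1.231, -0, 1.82, -0.057], TCP at [0.208, -0.563, 0.248] pointing down, gripper open.
Joint ranges: [-2.87, 2.87], [-0.86, 2.18], [0.17, 2.46], [-1.51, 4.65], [0.06, 2.69], [-2.65, 2.65]. Speed limits (rad/s): [2.57, 2.57, 3.01, 3.14, 3.14, 3.14].

## Interface

Orientations are given as a unit quaternion [x, y, z, w].
In Python, from rig import * gives the robot as it stands. The module is installed in compiled form; this text tells all that it offers.
- The arm moves only by the tool drive_tool, never from a script. Its argument "rows" is a list of rows, each a list of 4 numbers: the shift along the tool's x, y, z in m, then the turn about the tool's z in rad. In form: [[x, y, z, twist], ...]. A call has 1 to 5 rows; each row shifts and turns the commanded pose from where the row before left it, along the tool's axes as they then stand; what a row does not reach is not made up. A row lasts 1/12 s, in which the tool goes at most 41.7 mm and 7.16 degrees, less where a joint would pass 70% of its speed; a pose out of reach is approached as far as the arm can. A call is refused whole if a number of a shift passes 0.0417 or a number of a turn 0.125, either way. A call with a gripper value outside its range is refused whole. "grip" is the opening, from 0 (shut) to 1 (fully open), set as the call begins (left out, the last holds). The fingers move at their own pace and stop on an object; "newtons" is the grip in N (left out, the last holds). Time passes only in rows, so rows that do not move let the fingers close. It gives the time, the measured TCP pose, the force, the opening and the grip force at its end, in the units of the state.
- get_state(): the state, without advancing time (a new reading comes with each control period).
- grab_frame(name): name is "scene" or "top" or "wrist"; returns the picture (384x512x3 uint8, red, green, blue); there is no depth.
- calibration(name): a dict with "intrinsics" (3x3 intrinsics, pixels), "cam_to_world" (4x4, takes a point from camera to world coordinates). Camera axes: x right, y up, looking along -z (the intrinsics and any distortion apply to the point x, -y, -z); pixel columns grow to the right and rows downward; lengths in m; the calibration is good to about 2 mm. A picture is of the moment at which its call begins: read the wrist's pose just before it. calibration takes no time and is no camera call; for the wrist camera it gives the pose at the moment of the call.
- job_done(): hands the job in; it is judged then, once.
The state is a dict: "t": time; "q": joint angles; "qvel": joint speeds; "joint_efforts": joint torques, N m; "tool_pos": TCP position; "ee_rot": TCP orientation; "wrist_force": force on the tool from outside, world axes, zero at the start; "moment": the same for the moment, N m; "grip_width": finger opening in m; "gripper_force": force on a finger pad.
Only numpy, scipy, OpenCV 4.12 (cv2) and the standard library are available. Lean on these libraries where they do the work, as an engineer would, in place of code of your own. Each camera call takes 0.05 s, during which the arm holds its last target. There are 200 camera calls.

## Task

Start the jaw crusher while it is still empty: turn its red main switch fully clockwise to on and leave it on. Then take the scuttle and tip all seven lumps of iron ore into the feed hopper without spilling any, and set the empty scuttle back down upright on the black bench. Leave the sieve, the bottle and the jar where they are.

Things in the scene. Friction and masses are not known exactly. Their poses are not given: they have to be found in the camera images.
- hopper_mouth (a point): Centre of the open mouth of the steel feed hopper, in the plane of its rim, 140 mm above the bench top. Mouth 230 mm square inside, 240 mm outside, sides along this point's x and y; z up. The hopper narrows over 112 mm to a throat 110 mm square with a V-shaped jaw pit 135 mm deep below. Nothing of the crusher stands higher than this rim.
- crusher: Green jaw crusher, fixed, standing on the floor in the corner of the L-shaped black bench; origin on the floor 890 mm straight below the middle of the hopper mouth, same axes as the hopper. A light grey control box with the main switch on its lid lies 235 mm to its -y and 55 mm to its -x; the lid is 70 mm above the bench top.
- switch_grip (a point): Point on the axis of the red rotary main switch, 15 mm below the top of its handle, 41 mm above the control box lid, 111 mm above the bench top. The handle is an upright bar 66 mm long (this point's x), 15 mm thick (y), 44 mm tall, on a red disc 60 mm wide and 8 mm tall on a yellow plate. A white line marks the bar's -x end. z up; the point turns with the handle.
- main_switch (a joint): Angle of the red main switch: 0 = off (stop), 1.047 rad = on (stop), growing clockwise seen from above. A white mark on the lid shows where the white line points at off, a green one where it points at on. It turns against a friction of 0.12 N m and stays where it is left.
- scuttle: Open aluminium pan 201 mm long, 120 mm wide, walls 56 mm high, bridge handle over it, about 0.34 kg empty, 0.7 kg full. Origin under its floor, z up; x runs from the open pouring lip (x = -106 mm) to the back wall (+95 mm). Floor 4 mm thick, flat right to the lip, with no edge there: the lumps slide out once it is tipped lip down by 27 to 37 degrees; 50 degrees empties it.
- scuttle_handle (a point): Centre of the scuttle's blue handle bar: 14 mm thick (along the scuttle's x), 20 mm tall, 116 mm free length along the scuttle's y between two side straps; 115 mm above the underside of the scuttle and 15 mm behind its origin (+x). Axes as the scuttle's.
- scuttle_lip (a point): Middle of the pouring edge of the scuttle, 4 mm above its underside. Axes as the scuttle's.
- lump1: Lump of iron ore, rusty brown, angular, 38 x 31 x 26 mm, about 48 g; origin at its middle. Lies in the scuttle.
- lump2: Lump of iron ore, rusty brown, angular, 33 x 30 x 26 mm, about 48 g; origin at its middle. Lies in the scuttle.
- lump3: Lump of iron ore, rusty brown, angular, 38 x 27 x 22 mm, about 48 g; origin at its middle. Lies in the scuttle.
- lump4: Lump of iron ore, rusty brown, angular, 34 x 30 x 24 mm, about 48 g; origin at its middle. Lies in the scuttle.
- lump5: Lump of iron ore, rusty brown, angular, 35 x 28 x 27 mm, about 48 g; origin at its middle. Lies in the scuttle.
- lump6: Lump of iron ore, rusty brown, angular, 34 x 28 x 28 mm, about 48 g; origin at its middle. Lies in the scuttle.
- lump7: Lump of iron ore, rusty brown, angular, 36 x 29 x 27 mm, about 48 g; origin at its middle. Lies in the scuttle.
- sieve: Bystander: round brass test sieve, 206 mm across, 50 mm high; origin under its centre.
- amber_bottle: Bystander: amber glass reagent bottle, 72 mm across, 170 mm tall; origin under its centre.
- sample_jar: Bystander: white sample jar with red lid, 70 mm across, 90 mm tall; origin under its centre.

How it is judged:
On the way, in this order (a step that is already met when the one before it is completed fails the run):
1. the main switch is turned on (value of joint main_switch above 0.92 rad), for 0.2 s.
2. all seven lumps are down in the hopper (horizontal distance between each of lump1, lump2, lump3, lump4, lump5, lump6, lump7 and hopper_mouth below 0.11 m and z of each of lump1, lump2, lump3, lump4, lump5, lump6, lump7 in the frame of hopper_mouth below -0.06 m and value of joint main_switch above 0.92 rad), for 0.2 s.
At the end, for the whole second after the job is handed in: All seven lumps are down in the hopper (middles within 110 mm of its axis, 60 mm or more below its rim); the main switch is within 0.12 rad of its on stop; the scuttle stands released, upright (0.1 rad) and at rest on the bench; sieve, bottle and jar are where they were (30 mm) (all of step 2 and angle between scuttle's own z axis and vertical below 0.1 rad and height (world z) of scuttle between -0.008 and 0.012 m and linear speed of scuttle below 0.02 m/s); the robot touches nothing.
It fails at once if a bystander (sieve, bottle, jar) is pushed more than 30 mm or knocked over (distance of any of sieve, amber_bottle, sample_jar from where it was at the start of the episode above 0.03 m or angle between any of sieve, amber_bottle, sample_jar's own z axis and vertical above 0.5 rad).
It fails at once if a lump is in the hopper while the main switch is not on (((horizontal distance between lump1 and hopper_mouth below 0.11 m and z of lump1 in the frame of hopper_mouth below -0.06 m) or (horizontal distance between lump2 and hopper_mouth below 0.11 m and z of lump2 in the frame of hopper_mouth below -0.06 m) or (horizontal distance between lump3 and hopper_mouth below 0.11 m and z of lump3 in the frame of hopper_mouth below -0.06 m) or (horizontal distance between lump4 and hopper_mouth below 0.11 m and z of lump4 in the frame of hopper_mouth below -0.06 m) or (horizontal distance between lump5 and hopper_mouth below 0.11 m and z of lump5 in the frame of hopper_mouth below -0.06 m) or (horizontal distance between lump6 and hopper_mouth below 0.11 m and z of lump6 in the frame of hopper_mouth below -0.06 m) or (horizontal distance between lump7 and hopper_mouth below 0.11 m and z of lump7 in the frame of hopper_mouth below -0.06 m)) and value of joint main_switch below 0.8 rad).
It also fails if it takes over 72 s, if anything falls off the work surface, if the arm or the gripper's body presses on something with over 40 N, if the wrist force passes 120 N, or if a joint passes its speed limit or range.

## Working session

There is one attempt and no reset: what is moved stays moved. The work goes in short steps, Python scripts to look and compute and a tool call to move; the robot and the scene stay as the last step left them, time stands still between calls to the robot, and variables do not carry over. Pictures are saved under pics/ and viewed, at most 10 in all, crops included, and the job is handed in when it is done.

Besides the shell and the picture viewer there is one more tool, called as name(argument=value, ...), one argument or row to a line, values as JSON. drive_tool: Moves the arm, as the interface text tells. Its arguments: {"type":"object","properties":{"rows":{"type":"array"},"grip":{"type":"number"},"newtons":{"type":"number"}},"required":["rows"]}

```bash
mkdir -p pics; python3 - <<'E'
from rig import *
import cv2, numpy as np
s=get_state(); print(s['t'],s['tool_pos'],s['ee_rot'])
for n in ("scene","top"):
    im=grab_frame(n); cv2.imwrite(f"pics/{n}0.png",cv2.resize(im[:,:,::-1],(800,600),interpolation=cv2.INTER_CUBIC))
    np.save(f"{n}.npy",im); c=calibration(n); print(n,{k:np.round(v,3).tolist() if not isinstance(v,str) else v for k,v in c.items()})
E
```

```text
0.0 [ 0.20778383 -0.56259995  0.24717109] [ 9.84396294e-01  1.75962983e-01 -1.22026536e-04 -9.74405086e-04]
scene {'intrinsics': [[421.253, 0.0, 258.229], [0.0, 421.253, 193.169], [0.0, 0.0, 1.0]], 'cam_to_world': [[-0.084, -0.693, 0.716, 1.603], [0.996, -0.045, 0.073, 0.242], [-0.018, 0.719, 0.695, 0.774], [0.0, 0.0, 0.0, 1.0]]}
top {'intrinsics': [[480.346, 0.0, 254.804], [0.0, 480.346, 185.785], [0.0, 0.0, 1.0]], 'cam_to_world': [[-0.03, 0.975, -0.22, 0.117], [-1.0, -0.028, 0.009, 0.128], [0.003, 0.22, 0.976, 1.722], [0.0, 0.0, 0.0, 1.0]]}
```

View pics/top0.png

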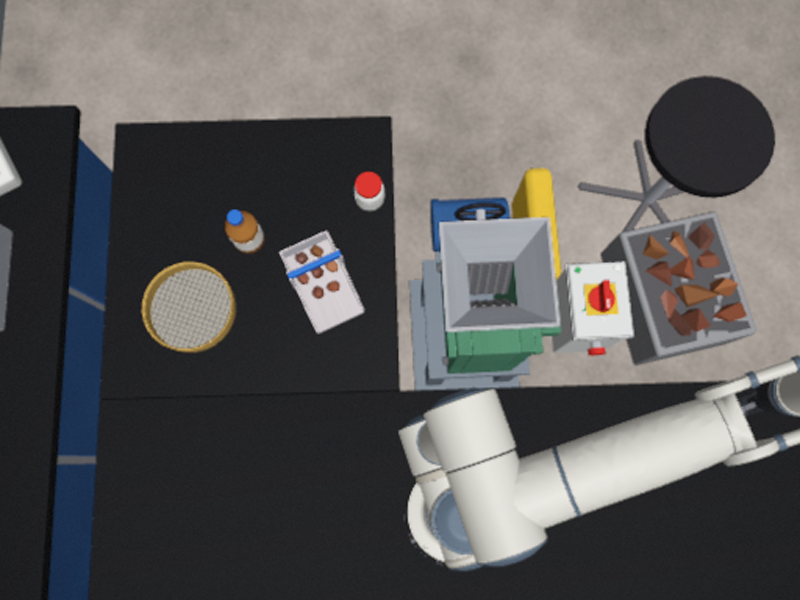

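View pics/scene0.png

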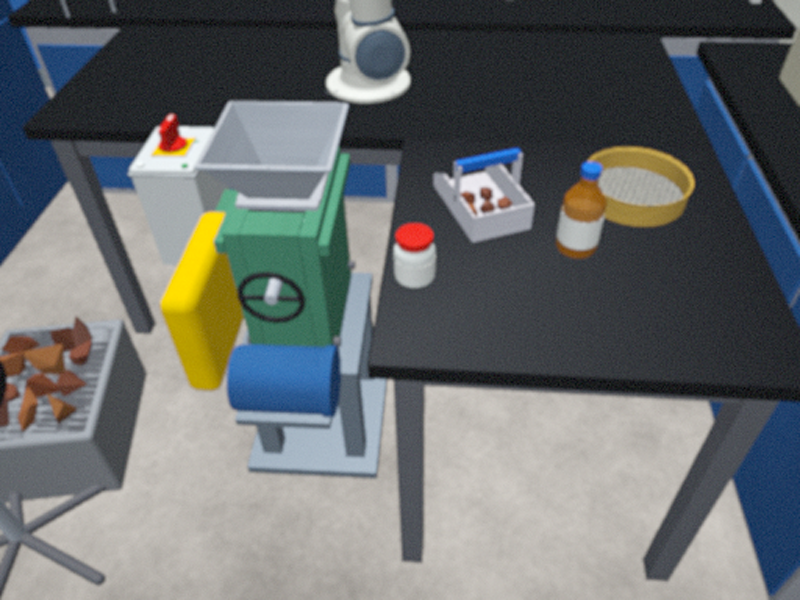

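The top view (800x600 scale) shows the hopper rim corners at (442,222), (553,217), (558,325), (444,331). The red switch is at (602,297). The blue handle runs (288,273)-(341,254), and the scuttle's lip end is near (340,322). The jar is at (369,188), the bottle at (245,232) and the sieve at (189,307).

```bash
cat > h.py <<'E'
from rig import *
import cv2, numpy as np
def ray(name,u,v,z,c=None,sc=1.0):
    c=c or calibration(name); K=np.array(c['intrinsics']);T=np.array(c['cam_to_world'])
    p=np.linalg.inv(K)@[u*sc,v*sc,1]; d=T[:3,:3]@[p[0],-p[1],-p[2]]; o=T[:3,3]
    return o+d*(z-o[2])/d[2]
E
python3 - <<'E'
from h import *
S=512/800
for n,u,v,z in [("hopA",442,222,.14),("hopB",553,217,.14),("hopC",558,325,.14),("hopD",444,331,.14),("sw",602,295,.126),
 ("hl",288,273,.125),("hr",341,254,.125),("lipL",318,332,.056),("lipR",363,312,.056),("backL",280,247,.056),("backR",326,232,.056),("jar",369,184,.09),("bottle",235,216,.17),("sieve",189,307,.05),("L",400,384,0)]:
    print(n,ray("top",u,v,z,sc=S).round(3))
for n,u,v,z in [("hl",520,153,.125),("hr",457,162,.125),("sw",170,117,.126)]: print("sc",n,ray("scene",u,v,z,sc=S).round(3))
im=np.load("top.npy")[165:215,355:415]
cv2.imwrite("pics/sw.png",cv2.resize(im[:,:,::-1],(600,500),interpolation=cv2.INTER_CUBIC))
E
```

```text
hopA [0.625 0.012 0.14 ]
hopB [ 0.63  -0.234  0.14 ]
hopC [ 0.388 -0.226  0.14 ]
hopD [0.382 0.018 0.14 ]
sw [ 0.453 -0.33   0.126]
hl [0.523 0.353 0.125]
hr [0.563 0.237 0.125]
lipL [0.402 0.295 0.056]
lipR [0.445 0.194 0.056]
backL [0.603 0.382 0.056]
backR [0.636 0.275 0.056]
jar [0.738 0.173 0.09 ]
bottle [0.642 0.462 0.17 ]
sieve [0.469 0.588 0.05 ]
L [0.286 0.114 0.   ]
sc hl [0.528 0.354 0.125]
sc hr [0.565 0.239 0.125]
sc sw [ 0.43  -0.344  0.126]
```

View pics/sw.png

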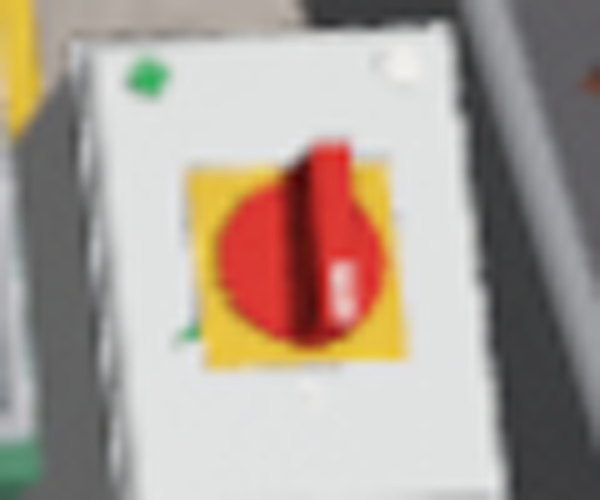

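Bench layout is clear. Hopper centre ≈ (0.506, -0.108), axes along world; switch ≈ (0.451, -0.342) with its white line pointing toward the robot; scuttle handle ≈ (0.545, 0.296), scuttle yaw ≈ 20°, lip toward the robot. Moving over the switch.

drive_tool(
  rows=[
    [0.0305, -0.0123, 0, 0],
    [0.0305, -0.0123, 0, 0],
    [0.0305, -0.0123, 0, 0],
    [0.0305, -0.0123, 0, 0],
    [0.0305, -0.0123, 0, 0],
  ],
)

```text
t: 0.52
tool_pos: [0.3304, -0.4511, 0.2477]
ee_rot: [0.984, 0.176, -0.0, -0.0]
wrist_force: [-0.5, 1.0, -0.7]
grip_width: 0.0857
gripper_force: 0.0
```

drive_tool(
  rows=[
    [0.0305, -0.0123, 0, 0],
    [0.0305, -0.0123, 0, 0],
    [0.0305, -0.0123, 0, 0],
    [0.0305, -0.0123, 0, 0],
    [0.0305, -0.0123, 0, 0],
  ],
)

```text
t: 0.93
tool_pos: [0.4523, -0.3404, 0.2478]
ee_rot: [0.984, 0.176, -0.0, -0.0]
wrist_force: [-0.5, -0.3, -0.4]
grip_width: 0.0854
gripper_force: 0.0
```

drive_tool(
  rows=[
    [0, 0, 0, 0.118],
    [0, 0, 0, 0.118],
    [0, 0, 0, 0.118],
    [0, 0, 0, 0],
  ],
)

```text
t: 1.27
tool_pos: [0.4515, -0.3414, 0.2477]
ee_rot: [1.0, -0.002, -0.0, -0.0]
wrist_force: [-0.6, -0.6, 0.8]
grip_width: 0.0856
gripper_force: 0.0
```

```bash
python3 - <<'E'
from h import *
s=get_state(); c=calibration("wrist"); im=grab_frame("wrist"); print(s['t'],s['tool_pos'],s['ee_rot'],s['q'])
np.savez("w1.npz",im=im,**c)
cv2.imwrite("pics/w1.png",cv2.resize(im[:,:,::-1],(800,600),interpolation=cv2.INTER_CUBIC))
E
```

```text
1.2667 [ 0.45152962 -0.34137277  0.24765782] [ 9.99998242e-01 -1.79451734e-03 -4.22222202e-04 -3.42745467e-04] [-7.07439707e-01  1.70873518e-04  1.32545523e+00 -2.66564537e-05
  1.81705389e+00  8.66939173e-01]
```

View pics/w1.png

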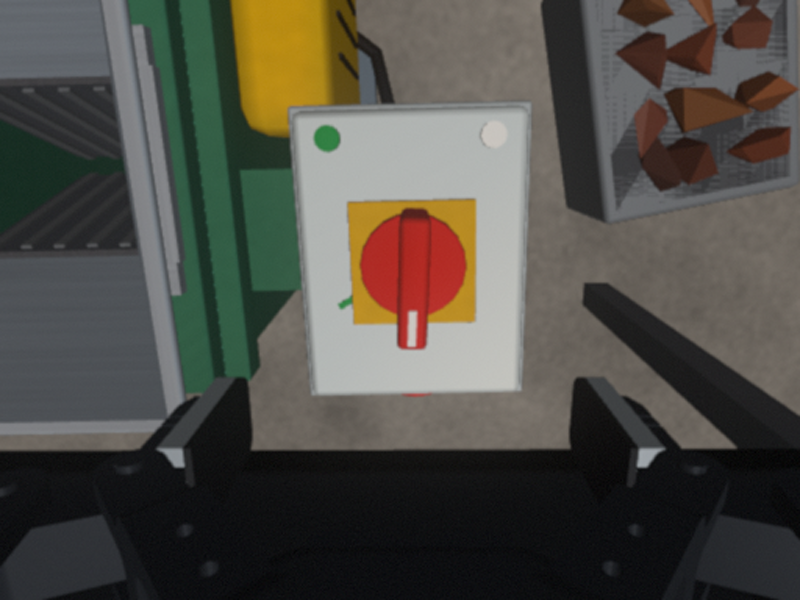

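The wrist view shows the switch bar's top from (415,215) to (412,345), with the white line at the near end. The yellow plate is centred at (413,262) and the box is nearly aligned with the tool.

```bash
python3 - <<'E'
from h import *
d=dict(np.load("w1.npz"))
for n,u,v,z in [("bar far",414,220,.126),("bar near",412,348,.126),("plate",413,262,.072),("disc",413,264,.078),("plTL",348,203,.072),("plBR",477,322,.072)]: print(n,ray("wrist",u,v,z,c=d,sc=.64).round(4))
E
```

```text
bar far [ 0.4867 -0.3433  0.126 ]
bar near [ 0.4238 -0.3422  0.126 ]
plate [ 0.4556 -0.343   0.072 ]
disc [ 0.4557 -0.343   0.078 ]
plTL [ 0.4893 -0.3069  0.072 ]
plBR [ 0.4192 -0.3808  0.072 ]
```

drive_tool(
  rows=[
    [0.004, 0.0016, 0.0277, 0],
    [0, 0, 0.0277, 0],
    [0, 0, 0.0277, 0],
    [0, 0, 0.0277, 0],
    [0, 0, 0.0277, 0],
  ],
)

```text
t: 1.73
tool_pos: [0.455, -0.3434, 0.1083]
ee_rot: [1.0, 0.002, -0.0, -0.0]
wrist_force: [-0.4, 0.3, 0.6]
grip_width: 0.0851
gripper_force: 0.0
```

drive_tool(
  rows=[
    [0, 0, 0, 0],
    [0, 0, 0, 0],
    [0, 0, 0, 0],
    [0, 0, 0, 0],
    [0, 0, 0, 0],
  ],
  grip=0,
  newtons=50,
)

```text
t: 2.15
tool_pos: [0.4563, -0.3442, 0.1125]
ee_rot: [1.0, 0.0, 0.002, 0.001]
wrist_force: [0.3, 0.2, 0.5]
grip_width: 0.0253
gripper_force: 0.0
```

drive_tool(
  rows=[
    [0, 0, 0, 0],
    [0, 0, 0, 0],
    [0, 0, 0, 0],
    [0, 0, 0, 0],
    [0, 0, 0, 0],
  ],
)

```text
t: 2.57
tool_pos: [0.4561, -0.3428, 0.1123]
ee_rot: [1.0, 0.0, 0.001, -0.0]
wrist_force: [-1.3, 4.9, 6.6]
grip_width: 0.0143
gripper_force: 49.9
```

drive_tool(
  rows=[
    [0, 0, 0, 0.105],
    [0, 0, 0, 0.105],
    [0, 0, 0, 0.105],
    [0, 0, 0, 0.105],
    [0, 0, 0, 0.105],
  ],
)

```text
t: 2.98
tool_pos: [0.4559, -0.3435, 0.1123]
ee_rot: [0.965, -0.262, 0.001, 0.0]
wrist_force: [-2.2, 2.2, 5.9]
grip_width: 0.0141
gripper_force: 49.6
```

drive_tool(
  rows=[
    [0, 0, 0, 0.105],
    [0, 0, 0, 0.105],
    [0, 0, 0, 0.105],
    [0, 0, 0, 0.105],
    [0, 0, 0, 0.105],
  ],
)

```text
t: 3.4
tool_pos: [0.4554, -0.3442, 0.1123]
ee_rot: [0.864, -0.503, 0.001, 0.001]
wrist_force: [-4.2, 0.2, 6.7]
grip_width: 0.0141
gripper_force: 54.7
```

drive_tool(
  rows=[
    [0, 0, 0, 0.015],
    [0, 0, 0, 0.015],
    [0, 0, 0, 0],
    [0, 0, 0, 0],
  ],
)

```text
t: 3.73
tool_pos: [0.4555, -0.3443, 0.1124]
ee_rot: [0.858, -0.513, 0.001, 0.001]
wrist_force: [-3.3, -1.6, 5.4]
grip_width: 0.0142
gripper_force: 66.9
```

```bash
python3 - <<'E'
from h import *
s=get_state(); print(s['tool_pos'],s['ee_rot'],s['moment'],s['wrist_force'],s['q'])
E
```

```text
[ 0.45554501 -0.34432613  0.11236146] [ 0.8584113  -0.51295896  0.00139795  0.00109157] [-0.18982473  0.63657646  1.45048609] [-3.32942807 -1.58472782  5.40662442] [-7.05856038e-01  2.67973081e-02  1.53810550e+00 -1.68731196e-03
  1.57356955e+00  1.94219138e+00]
```

At the stop (moment 1.45 N m, total turn 1.077). Releasing and heading for the scuttle.

drive_tool(
  rows=[
    [0, 0, 0, -0.015],
    [0, 0, 0, 0],
    [0, 0, 0, 0],
    [0, 0, 0, 0],
    [0, 0, -0.01, 0],
  ],
  grip=1,
)

```text
t: 4.15
tool_pos: [0.4545, -0.3426, 0.1175]
ee_rot: [0.861, -0.508, -0.002, -0.0]
wrist_force: [-0.8, 0.2, -0.7]
grip_width: 0.0735
gripper_force: 0.0
```

drive_tool(
  rows=[
    [0, 0, -0.03, 0],
    [0, 0, -0.035, 0],
    [0, 0, -0.035, -0.125],
    [0, 0, -0.035, -0.125],
    [0, 0, 0, -0.125],
  ],
)

```text
t: 4.57
tool_pos: [0.4567, -0.3445, 0.265]
ee_rot: [0.942, -0.335, 0.006, 0.002]
wrist_force: [-0.1, 0.6, 2.0]
grip_width: 0.0852
gripper_force: 0.0
```

drive_tool(
  rows=[
    [0, 0, 0, -0.125],
    [0, 0, 0, -0.125],
    [0, 0, 0, -0.125],
    [0, 0, 0, -0.125],
    [0, 0, 0, -0.125],
  ],
)

```text
t: 4.98
tool_pos: [0.4554, -0.3433, 0.2556]
ee_rot: [1.0, -0.029, 0.0, 0.0]
wrist_force: [-0.6, 0.2, 0.7]
grip_width: 0.0855
gripper_force: 0.0
```

drive_tool(
  rows=[
    [0, 0, 0, -0.125],
    [0, 0, 0, -0.125],
    [0, 0, 0, -0.125],
    [0, 0, 0, -0.125],
    [0, 0, 0, -0.125],
  ],
)

```text
t: 5.4
tool_pos: [0.4554, -0.3434, 0.2556]
ee_rot: [0.96, 0.279, 0.0, 0.0]
wrist_force: [-0.3, 0.7, -0.1]
grip_width: 0.0855
gripper_force: 0.0
```

drive_tool(
  rows=[
    [0, 0, 0, -0.125],
    [0, 0, 0, -0.125],
    [0, 0, 0, -0.125],
    [0, 0, 0, -0.125],
    [0, 0, 0, -0.125],
  ],
)

```text
t: 5.82
tool_pos: [0.4554, -0.3433, 0.2556]
ee_rot: [0.828, 0.561, 0.0, 0.0]
wrist_force: [0.5, -0.6, -0.6]
grip_width: 0.0851
gripper_force: 0.0
```

drive_tool(
  rows=[
    [0, 0, 0, -0.125],
    [0, 0, 0, -0.125],
    [0, 0, 0, -0.125],
    [0, 0, 0, -0.125],
    [0, 0, 0, -0.125],
  ],
)

```text
t: 6.23
tool_pos: [0.4554, -0.3433, 0.2555]
ee_rot: [0.615, 0.788, 0.0, 0.0]
wrist_force: [0.3, 1.4, -0.3]
grip_width: 0.0853
gripper_force: 0.0
```

```bash
python3 - <<'E'
from h import *
from scipy.spatial.transform import Rotation as R
s=get_state(); M=R.from_quat(s['ee_rot']).as_matrix(); print(s['t'],s['tool_pos'],s['q'],M.round(3))
print((M.T@(np.array([.53,.275,.25])-s['tool_pos'])).round(4))
E
```

```text
6.2333 [ 0.4554027  -0.34332828  0.25554234] [-7.05728993e-01  1.20078441e-02  1.29961576e+00  1.55310281e-04
  1.82951001e+00 -9.50925095e-01] [[-0.243  0.97   0.   ]
 [ 0.97   0.243 -0.   ]
 [-0.     0.    -1.   ]]
[0.5817 0.2225 0.0055]
```

drive_tool(
  rows=[
    [0.0349, 0.0152, -0.003, 0],
    [0.0349, 0.0152, -0.003, 0],
    [0.0349, 0.0152, -0.003, 0],
    [0.0349, 0.0152, -0.003, 0],
    [0.0349, 0.0152, -0.003, 0],
  ],
)

```text
t: 6.65
tool_pos: [0.4878, -0.1542, 0.2708]
ee_rot: [0.618, 0.786, 0.0, 0.0]
wrist_force: [1.0, -0.3, -0.2]
grip_width: 0.0854
gripper_force: 0.0
```

drive_tool(
  rows=[
    [0.0349, 0.0152, -0.003, 0],
    [0.0349, 0.0152, -0.003, 0],
    [0.0349, 0.0152, -0.003, 0],
    [0.0349, 0.0152, -0.003, 0],
    [0.0349, 0.0152, -0.003, 0],
  ],
)

```text
t: 7.07
tool_pos: [0.5203, 0.0336, 0.2859]
ee_rot: [0.618, 0.786, 0.0, 0.0]
wrist_force: [0.2, 0.5, -0.3]
grip_width: 0.0854
gripper_force: 0.0
```

drive_tool(
  rows=[
    [0.0349, 0.0152, -0.003, 0],
    [0.0349, 0.0152, -0.003, 0],
    [0.0349, 0.0152, -0.003, 0],
    [0.0349, 0.0152, -0.003, 0],
    [0.0349, 0.0152, -0.003, 0],
  ],
)

```text
t: 7.48
tool_pos: [0.5528, 0.2212, 0.3009]
ee_rot: [0.618, 0.786, 0.0, 0.0]
wrist_force: [0.8, -0.8, 0.2]
grip_width: 0.0852
gripper_force: 0.0
```

drive_tool(
  rows=[
    [0.0349, 0.0152, 0, 0],
    [0, 0, 0, -0.1],
    [0, 0, 0, 0],
    [0, 0, 0, 0],
  ],
)

```text
t: 7.82
tool_pos: [0.5594, 0.2568, 0.3]
ee_rot: [0.578, 0.816, -0.0, 0.0]
wrist_force: [0.4, -0.1, -0.0]
grip_width: 0.0855
gripper_force: 0.0
```

```bash
python3 - <<'E'
from h import *
s=get_state(); c=calibration("wrist"); im=grab_frame("wrist"); print(s['t'],s['tool_pos'],s['ee_rot'],s['q'])
np.savez("w2.npz",im=im,**c)
cv2.imwrite("pics/w2.png",cv2.resize(im[:,:,::-1],(800,600),interpolation=cv2.INTER_CUBIC))
E
```

```text
7.8167 [0.55938696 0.2567975  0.30003522] [ 5.78362321e-01  8.15779982e-01 -1.94413964e-04  9.65062468e-05] [ 3.75301183e-01  1.51911670e-01  1.07292899e+00 -3.97868364e-04
  1.91697189e+00  3.78094478e-02]
```

View pics/w2.png

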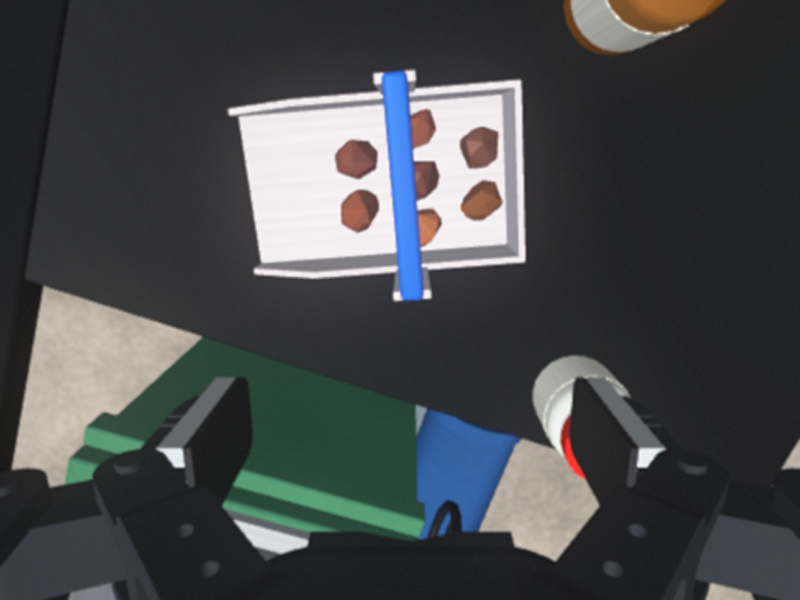

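The wrist view shows the scuttle's open lip at left (245,190) and its back wall at right (520,170). The blue bar runs from (396,75) to (410,298) with seven lumps around it. The jar is at (580,420) and the bottle at (640,20).

```bash
python3 - <<'E'
from h import *
from scipy.spatial.transform import Rotation as R
d=dict(np.load("w2.npz")); s=get_state(); M=R.from_quat(s['ee_rot']).as_matrix()
a=ray("wrist",396,75,.125,c=d,sc=.64); b=ray("wrist",410,298,.125,c=d,sc=.64); m=(a+b)/2
y=a-b; print(a,b,m,np.linalg.norm(y),"scuttle x yaw",np.degrees(np.arctan2(y[1],y[0]))-90, "tool yaw",np.degrees(np.arctan2(M[1,0],M[0,0])))
print("tool shift",M.T@(np.array([m[0],m[1],.113])-s['tool_pos']))
for u,v,z in [(520,80,.056),(522,262,.056),(240,115,.004),(260,265,.004)]: print(ray("wrist",u,v,z,c=d,sc=.64).round(4))
E
```

```text
[0.51880644 0.35190316 0.125     ] [0.56574859 0.2398764  0.125     ] [0.54227751 0.29588978 0.125     ] 0.12146422458355594 scuttle x yaw 22.734961242698674 tool yaw 109.24852122654617
tool shift [ 0.04329764 -0.00317399  0.18732317]
[0.5909 0.3828 0.056 ]
[0.638  0.2723 0.056 ]
[0.4101 0.2998 0.004 ]
[0.454  0.1937 0.004 ]
```

drive_tool(
  rows=[
    [0.0217, -0.0016, 0.03, 0],
    [0.0216, -0.0016, 0.03, 0],
    [0, 0, 0.03, -0.061],
    [0, 0, 0.03, 0],
    [0, 0, 0.03, 0],
  ],
)

```text
t: 8.28
tool_pos: [0.5421, 0.2953, 0.1495]
ee_rot: [0.554, 0.833, 0.001, 0.0]
wrist_force: [0.6, 0.1, 0.6]
grip_width: 0.0854
gripper_force: 0.0
```

drive_tool(
  rows=[
    [0, 0, 0.02, 0],
    [0, 0, 0.0173, 0],
    [0, 0, 0, 0],
    [0, 0, 0, 0],
  ],
)

```text
t: 8.62
tool_pos: [0.5419, 0.2951, 0.1124]
ee_rot: [0.554, 0.833, -0.001, -0.0]
wrist_force: [-0.3, -0.2, 0.9]
grip_width: 0.0855
gripper_force: 0.0
```

drive_tool(
  rows=[
    [0, 0, 0, 0],
    [0, 0, 0, 0],
    [0, 0, 0, 0],
    [0, 0, 0, 0],
    [0, 0, 0, 0],
  ],
  grip=0,
  newtons=60,
)

```text
t: 9.03
tool_pos: [0.5423, 0.2966, 0.1133]
ee_rot: [0.553, 0.833, 0.001, 0.0]
wrist_force: [-1.0, 0.3, -0.2]
grip_width: 0.0254
gripper_force: 0.0
```

drive_tool(
  rows=[
    [0, 0, 0, 0],
    [0, 0, 0, 0],
    [0, 0, 0, 0],
    [0, 0, 0, 0],
    [0, 0, -0.01, 0],
  ],
)

```text
t: 9.45
tool_pos: [0.5407, 0.2959, 0.1191]
ee_rot: [0.552, 0.834, -0.002, -0.001]
wrist_force: [-0.5, -0.1, -7.3]
grip_width: 0.0132
gripper_force: 59.2
```

drive_tool(
  rows=[
    [0, 0, -0.02, 0],
    [0, 0, -0.02, 0],
    [0, 0, -0.02, 0],
    [0, 0, -0.01, 0],
    [0, 0, 0, 0],
  ],
)

```text
t: 9.87
tool_pos: [0.543, 0.2968, 0.195]
ee_rot: [0.553, 0.833, 0.002, 0.001]
wrist_force: [0.4, 0.4, -5.8]
grip_width: 0.0131
gripper_force: 59.3
```

drive_tool(
  rows=[
    [0, 0, -0.02, 0],
    [0, 0, -0.03, -0.05],
    [0, 0, -0.02, -0.09],
    [0, 0, -0.01, -0.1],
    [0, 0, 0, -0.1],
  ],
)

```text
t: 10.28
tool_pos: [0.5427, 0.2967, 0.2743]
ee_rot: [0.401, 0.916, 0.001, 0.001]
wrist_force: [-0.3, -0.4, -6.8]
grip_width: 0.0134
gripper_force: 59.4
```

drive_tool(
  rows=[
    [0, 0, 0, -0.1],
    [0, 0, 0, -0.1],
    [0, 0, 0, -0.1],
    [0, 0, 0, -0.1],
    [0, 0, 0, -0.1],
  ],
)

```text
t: 10.7
tool_pos: [0.5419, 0.2963, 0.2696]
ee_rot: [0.162, 0.987, -0.001, -0.002]
wrist_force: [-0.7, 0.7, -6.6]
grip_width: 0.0128
gripper_force: 59.4
```

drive_tool(
  rows=[
    [0, 0, 0, -0.1],
    [0, 0, 0, -0.1],
    [0, 0, 0, -0.1],
    [0, 0, 0, -0.031],
    [0, 0, 0, 0],
  ],
)

```text
t: 11.12
tool_pos: [0.5419, 0.2963, 0.2698]
ee_rot: [-0.001, 1.0, -0.001, -0.002]
wrist_force: [0.1, 0.7, -7.8]
grip_width: 0.0132
gripper_force: 59.3
```

drive_tool(
  rows=[
    [0.001, -0.01, 0, 0],
    [0.002, -0.02, 0, 0],
    [0.003, -0.027, 0, 0],
    [0.003, -0.027, 0, 0],
    [0.003, -0.027, 0, 0],
  ],
)

```text
t: 11.53
tool_pos: [0.5295, 0.1838, 0.2714]
ee_rot: [0.0, 1.0, -0.0, -0.001]
wrist_force: [1.2, -0.0, -7.1]
grip_width: 0.0128
gripper_force: 59.4
```

drive_tool(
  rows=[
    [0.003, -0.027, 0, 0],
    [0.003, -0.027, 0, 0],
    [0.003, -0.027, 0, 0],
    [0.003, -0.027, 0, 0],
    [0.003, -0.027, 0, 0],
  ],
)

```text
t: 11.95
tool_pos: [0.5143, 0.0485, 0.2718]
ee_rot: [0.001, 1.0, -0.0, -0.0]
wrist_force: [0.7, 0.1, -7.4]
grip_width: 0.0131
gripper_force: 59.4
```

drive_tool(
  rows=[
    [0.003, -0.027, 0, 0],
    [0.003, -0.027, 0, 0],
    [0.003, -0.02, 0, 0],
    [0.001, -0.01, 0, 0],
    [0, 0, 0, 0],
  ],
)

```text
t: 12.37
tool_pos: [0.5046, -0.0359, 0.272]
ee_rot: [0.002, 1.0, -0.0, -0.0]
wrist_force: [0.1, 2.0, -6.6]
grip_width: 0.0132
gripper_force: 59.3
```

```bash
python3 - <<'E'
from h import *
s=get_state(); c=calibration("wrist"); im=grab_frame("wrist"); sc=grab_frame("scene")
from scipy.spatial.transform import Rotation as R
print(s['t'],s['tool_pos'],R.from_quat(s['ee_rot']).as_matrix().round(3),s['q'],s['wrist_force'],s['moment'])
np.savez("w3.npz",im=im,**c)
a=cv2.resize(im[:,:,::-1],(400,300)); b=cv2.resize(sc[30:222,60:316,::-1],(400,300))
cv2.imwrite("pics/w3.png",np.hstack([a,b]))
E
```

```text
12.3667 [ 0.50455012 -0.03587458  0.27196899] [[-1.     0.004 -0.001]
 [ 0.004  1.    -0.001]
 [ 0.001 -0.001 -1.   ]] [-1.37596354e-01 -1.55197365e-01  1.42977954e+00 -1.06643571e-03
  1.86751997e+00 -1.70445021e+00] [ 0.07614723  1.96433475 -6.57588632] [ 0.19869092 -0.02339106 -0.02056741]
```

View pics/w3.png

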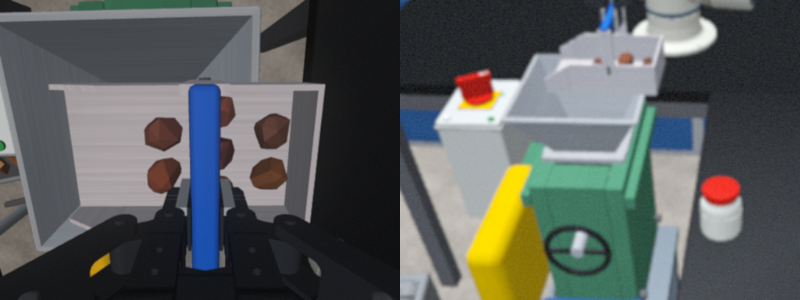

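Level and full above the hopper. Since the tool itself cannot tilt, I'll tip the pan by bearing its floor on the rim with a light grip, so the bar rolls between the pads.

drive_tool(
  rows=[
    [0, -0.006, 0, 0],
    [0, -0.006, 0, 0],
    [0, -0.004, 0, 0],
    [0, 0, 0.006, 0],
    [0, 0, 0.006, 0],
  ],
  newtons=25,
)

```text
t: 12.88
tool_pos: [0.5054, -0.0495, 0.2603]
ee_rot: [-0.0, 1.0, 0.0, 0.0]
wrist_force: [0.0, 0.3, -7.0]
grip_width: 0.0128
gripper_force: 59.4
```

drive_tool(
  rows=[
    [0, 0, 0.006, 0],
    [0, -0.003, 0.003, 0],
    [0, -0.003, 0.003, 0],
    [0, 0, 0, 0],
  ],
)

```text
t: 13.22
tool_pos: [0.5054, -0.0541, 0.2505]
ee_rot: [-0.001, 1.0, 0.002, 0.002]
wrist_force: [-1.6, 5.1, 5.5]
grip_width: 0.013
gripper_force: 65.1
```

drive_tool(
  rows=[
    [0, -0.003, 0.003, 0],
    [0, -0.003, 0.003, 0],
    [0, -0.002, 0.002, 0],
    [0, 0, 0, 0],
  ],
)

```text
t: 13.55
tool_pos: [0.5058, -0.0617, 0.2458]
ee_rot: [-0.001, 1.0, 0.002, 0.004]
wrist_force: [-4.8, 5.6, 16.5]
grip_width: 0.0127
gripper_force: 93.7
```

drive_tool(
  rows=[
    [0, 0, 0, 0],
    [0, 0, 0, 0],
    [0, 0, 0, 0],
  ],
  newtons=25,
  grip=0,
)

```text
t: 13.8
tool_pos: [0.5058, -0.0613, 0.2461]
ee_rot: [-0.002, 1.0, 0.002, 0.004]
wrist_force: [-4.9, 5.5, 16.3]
grip_width: 0.0133
gripper_force: 92.3
```

drive_tool(
  rows=[
    [0, 0, -0.008, 0],
    [0, 0.002, -0.008, 0],
    [0, 0, 0, 0],
  ],
)

```text
t: 14.05
tool_pos: [0.5055, -0.0615, 0.2579]
ee_rot: [-0.0, 1.0, -0.0, 0.001]
wrist_force: [0.7, -0.5, -6.3]
grip_width: 0.013
gripper_force: 59.9
```

drive_tool(
  rows=[
    [0, 0, 0, 0],
    [0, 0, 0, 0],
    [0, 0, 0, 0],
  ],
  newtons=25,
  grip=0.1,
)

```text
t: 14.3
tool_pos: [0.5049, -0.0617, 0.255]
ee_rot: [0.0, 1.0, 0.0, -0.001]
wrist_force: [-0.3, -0.3, -7.0]
grip_width: 0.0127
gripper_force: 59.9
```

drive_tool(
  rows=[
    [0, 0, 0, 0],
    [0, 0, 0, 0],
  ],
  newtons=25,
  grip=0.14,
)

```text
t: 14.47
tool_pos: [0.505, -0.0616, 0.2557]
ee_rot: [-0.0, 1.0, 0.0, -0.001]
wrist_force: [0.1, 0.1, -6.3]
grip_width: 0.0129
gripper_force: 59.9
```

The gripper latches its grip force, so the bar can't roll while clamped. Instead I'll rest the floor on the rim just behind the handle and open to a loose cage (~27 mm around the 14 mm bar). The fingers can then lead the bar inward and down so the pan rolls about the rim.

drive_tool(
  rows=[
    [0, 0.006, -0.003, 0],
    [0, 0.012, 0, 0],
    [0, 0.012, 0, 0],
    [0, 0.01, 0, 0],
    [0, 0.004, 0, 0],
  ],
)

```text
t: 14.88
tool_pos: [0.5051, -0.0152, 0.2596]
ee_rot: [-0.001, 1.0, 0.0, 0.0]
wrist_force: [0.3, -0.4, -6.3]
grip_width: 0.0132
gripper_force: 59.9
```

drive_tool(
  rows=[
    [0, 0, 0, 0],
    [0, 0, 0.003, 0],
    [0, 0, 0.002, 0],
    [0, 0, 0, 0],
  ],
)

```text
t: 15.22
tool_pos: [0.5049, -0.0178, 0.2536]
ee_rot: [0.0, 1.0, -0.0, -0.001]
wrist_force: [-0.4, 1.2, -7.2]
grip_width: 0.0129
gripper_force: 59.9
```

drive_tool(
  rows=[
    [0, 0, 0.002, 0],
    [0, 0, 0.001, 0],
    [0, 0, 0, 0],
  ],
)

```text
t: 15.47
tool_pos: [0.5051, -0.018, 0.2523]
ee_rot: [0.0, 1.0, -0.0, 0.001]
wrist_force: [-0.7, -0.8, -1.9]
grip_width: 0.0136
gripper_force: 60.7
```

drive_tool(
  rows=[
    [0, 0, 0.0005, 0],
    [0, 0, 0, 0],
  ],
)

```text
t: 15.63
tool_pos: [0.5051, -0.018, 0.2523]
ee_rot: [0.0, 1.0, -0.0, 0.001]
wrist_force: [-4.0, -2.2, 2.8]
grip_width: 0.0128
gripper_force: 61.3
```

drive_tool(
  rows=[
    [0, 0, 0, 0],
    [0, 0, 0, 0],
    [0, 0, 0, 0],
  ],
  grip=0.31,
)

```text
t: 15.88
tool_pos: [0.5055, -0.0177, 0.2515]
ee_rot: [-0.0, 1.0, -0.0, 0.001]
wrist_force: [-0.0, -0.6, 1.2]
grip_width: 0.0268
gripper_force: 0.9
```

```bash
python3 - <<'E'
from h import *
s=get_state(); c=calibration("wrist"); im=grab_frame("wrist"); sc=grab_frame("scene")
print(s['t'],s['tool_pos'],s['wrist_force'],s['grip_width'],s['gripper_force'])
a=cv2.resize(im[:,:,::-1],(400,300)); b=cv2.resize(sc[10:154,100:292,::-1],(400,300))
cv2.imwrite("pics/w4.png",np.hstack([a,b]))
E
```

```text
15.8833 [ 0.50553234 -0.01765342  0.25148818] [-0.02629257 -0.57823166  1.16551429] 0.026787139522319245 0.907317100209184
```

View pics/w4.png

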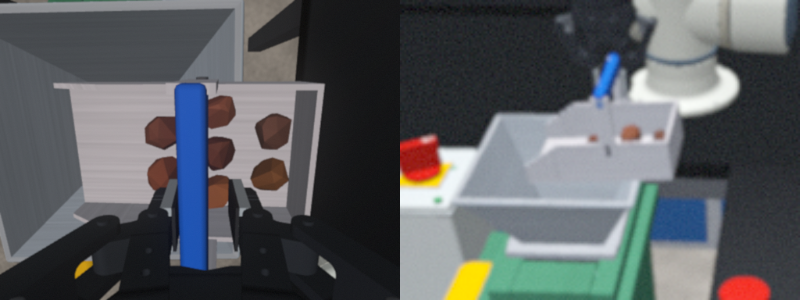

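The pan now leans slightly lip-down with its bar against the inner finger, all lumps in place (bar at x≈190 of the left half). The cage works. Leading it inward and down.

drive_tool(
  rows=[
    [0, -0.003, 0.001, 0],
    [0, -0.003, 0.001, 0],
    [0, -0.003, 0.001, 0],
    [0, -0.003, 0.001, 0],
    [0, -0.003, 0.001, 0],
  ],
)

```text
t: 16.4
tool_pos: [0.5051, -0.0329, 0.2455]
ee_rot: [-0.0, 1.0, 0.0, -0.0]
wrist_force: [1.3, -2.6, 0.2]
grip_width: 0.0267
gripper_force: 0.6
```

drive_tool(
  rows=[
    [0, -0.004, 0.002, 0],
    [0, -0.004, 0.002, 0],
    [0, -0.004, 0.002, 0],
    [0, -0.004, 0.002, 0],
    [0, -0.004, 0.002, 0],
  ],
)

```text
t: 16.82
tool_pos: [0.5049, -0.0529, 0.2355]
ee_rot: [-0.0, 1.0, 0.0, -0.0]
wrist_force: [-0.1, -1.5, -1.4]
grip_width: 0.026
gripper_force: 0.6
```

```bash
python3 - <<'E'
from h import *
s=get_state(); c=calibration("wrist"); im=grab_frame("wrist"); sc=grab_frame("scene")
print(s['t'],s['tool_pos'],s['wrist_force'],s['grip_width'],s['gripper_force'])
a=cv2.resize(im[:,:,::-1],(400,300)); b=cv2.resize(sc[10:154,100:292,::-1],(400,300))
cv2.imwrite("pics/w5.png",np.hstack([a,b]))
E
```

```text
16.8167 [ 0.50493195 -0.05294445  0.23550322] [-0.07113688 -1.54364383 -1.4181566 ] 0.025979224257512708 0.6415081140585244
```

View pics/w5.png

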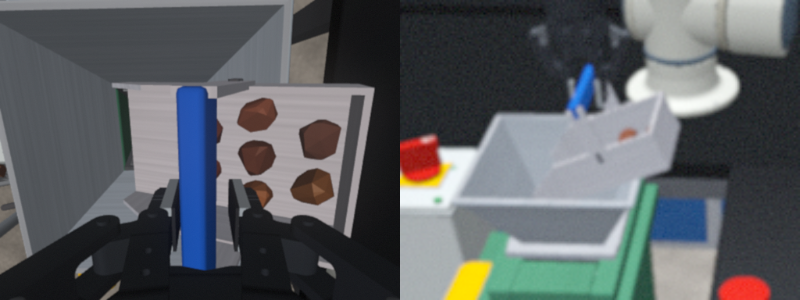

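It works: the pan is tilted about 20° over the rim, lumps still in place. Continuing.

drive_tool(
  rows=[
    [0, -0.0035, 0.0026, 0],
    [0, -0.0035, 0.0026, 0],
    [0, -0.0035, 0.0026, 0],
    [0, -0.0035, 0.0026, 0],
    [0, -0.0035, 0.0026, 0],
  ],
)

```text
t: 17.33
tool_pos: [0.5051, -0.0704, 0.2226]
ee_rot: [-0.0, 1.0, 0.0, -0.0]
wrist_force: [0.4, -0.4, -0.6]
grip_width: 0.0262
gripper_force: 0.7
```

drive_tool(
  rows=[
    [0, -0.0033, 0.0034, 0],
    [0, -0.0033, 0.0034, 0],
    [0, -0.0033, 0.0034, 0],
    [0, -0.0033, 0.0034, 0],
    [0, -0.0033, 0.0034, 0],
  ],
)

```text
t: 17.75
tool_pos: [0.5051, -0.0869, 0.2056]
ee_rot: [-0.0, 1.0, -0.0, -0.0]
wrist_force: [-0.1, -2.9, -1.4]
grip_width: 0.0259
gripper_force: 0.9
```

drive_tool(
  rows=[
    [0, -0.0015, 0.002, 0],
    [0, -0.0015, 0.002, 0],
    [0, 0, 0, 0],
    [0, 0, 0, 0],
    [0, 0, 0, 0],
  ],
)

```text
t: 18.17
tool_pos: [0.5052, -0.0894, 0.2023]
ee_rot: [-0.0, 1.0, 0.0, 0.0]
wrist_force: [-0.9, -1.7, -0.6]
grip_width: 0.0267
gripper_force: 0.7
```

```bash
python3 - <<'E'
from h import *
s=get_state(); c=calibration("wrist"); im=grab_frame("wrist"); sc=grab_frame("scene")
print(s['t'],s['tool_pos'],s['wrist_force'],s['grip_width'],s['gripper_force'])
a=cv2.resize(im[:,:,::-1],(400,300)); b=cv2.resize(sc[10:154,100:292,::-1],(400,300))
cv2.imwrite("pics/w6.png",np.hstack([a,b]))
E
```

```text
18.1667 [ 0.50516007 -0.08943523  0.20229029] [-0.9442726  -1.68641226 -0.64655576] 0.02674024196198818 0.673067020252347
```

View pics/w6.png

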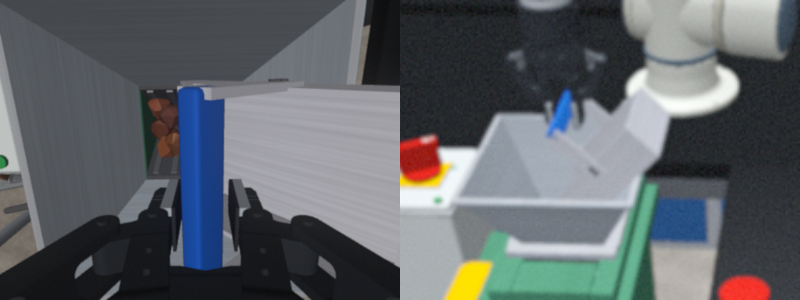

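All visible lumps are now down in the pit (at (163,125) in the left half) and the pan floor behind the bar is bare. Leading the pan back to level, then re-gripping.

drive_tool(
  rows=[
    [0, 0.0015, -0.002, 0],
    [0, 0.0018, -0.002, 0],
    [0, 0.0033, -0.0034, 0],
    [0, 0.0033, -0.0034, 0],
    [0, 0.0033, -0.0034, 0],
  ],
)

```text
t: 18.68
tool_pos: [0.5052, -0.0777, 0.2182]
ee_rot: [0.001, 1.0, -0.002, 0.001]
wrist_force: [-2.9, -7.7, 5.2]
grip_width: 0.0265
gripper_force: 4.3
```

drive_tool(
  rows=[
    [0, 0.0033, -0.0034, 0],
    [0, 0.0033, -0.0034, 0],
    [0, 0.0035, -0.0026, 0],
    [0, 0.0035, -0.0026, 0],
    [0, 0.0035, -0.0026, 0],
  ],
)

```text
t: 19.1
tool_pos: [0.5056, -0.0597, 0.2329]
ee_rot: [0.0, 1.0, -0.001, 0.002]
wrist_force: [0.2, -4.3, 3.3]
grip_width: 0.0262
gripper_force: 2.0
```

drive_tool(
  rows=[
    [0, 0.0035, -0.0026, 0],
    [0, 0.0035, -0.0026, 0],
    [0, 0.004, -0.002, 0],
    [0, 0.004, -0.002, 0],
    [0, 0.004, -0.002, 0],
  ],
)

```text
t: 19.52
tool_pos: [0.5051, -0.0395, 0.2419]
ee_rot: [-0.0, 1.0, 0.0, -0.0]
wrist_force: [0.3, -1.9, 0.3]
grip_width: 0.0265
gripper_force: 0.9
```

drive_tool(
  rows=[
    [0, 0.004, -0.002, 0],
    [0, 0.004, -0.002, 0],
    [0, 0.003, -0.001, 0],
    [0, 0.003, -0.001, 0],
    [0, 0.003, -0.001, 0],
  ],
)

```text
t: 19.93
tool_pos: [0.505, -0.0228, 0.2489]
ee_rot: [-0.0, 1.0, 0.0, -0.0]
wrist_force: [-0.4, -1.5, 0.3]
grip_width: 0.0264
gripper_force: 0.6
```

drive_tool(
  rows=[
    [0, 0.003, -0.001, 0],
    [0, 0.002, -0.001, 0],
    [0, 0, 0, 0],
    [0, 0, 0, 0],
  ],
)

```text
t: 20.27
tool_pos: [0.5051, -0.0181, 0.2508]
ee_rot: [-0.0, 1.0, 0.0, -0.0]
wrist_force: [0.4, -0.2, 0.2]
grip_width: 0.0266
gripper_force: 0.4
```

```bash
python3 - <<'E'
from h import *
def bar(im):
    h=cv2.cvtColor(im,cv2.COLOR_RGB2HSV); m=cv2.inRange(h,(100,150,80),(125,255,255)); m[250:]=0
    n,l,st,c=cv2.connectedComponentsWithStats(m); i=1+np.argmax(st[1:,4]); return st[i],c[i].round(1)
def brown(im): 
    h=cv2.cvtColor(im,cv2.COLOR_RGB2HSV); m=cv2.inRange(h,(0,70,40),(18,255,220)); n,l,st,c=cv2.connectedComponentsWithStats(m)
    return [(*c[i].round().tolist(),int(st[i,4])) for i in range(1,n) if st[i,4]>40]
s=get_state(); im=grab_frame("wrist"); np.save("w7.npy",im)
print(s['t'],s['tool_pos'],s['wrist_force'],s['grip_width'],s['gripper_force'])
print("now",bar(im),brown(im))
for f in ("w4","w6"):
    o=cv2.resize(cv2.imread(f"pics/{f}.png")[:,:400,::-1].copy(),(512,384)); print(f,bar(o),brown(o))
E
```

```text
20.2667 [ 0.50510009 -0.01809077  0.25077887] [ 0.44510856 -0.15784061  0.19191239] 0.026582990672986233 0.4167561134090647
now (array([ 224,  107,   41,  143, 5348], dtype=int32), array([244.7, 177.5])) []
w4 (array([ 224,  107,   41,  143, 5489], dtype=int32), array([244.7, 177.9])) [(282.0, 142.0, 1110), (350.0, 168.0, 1450), (205.0, 169.0, 1200), (282.0, 196.0, 956), (207.0, 220.0, 1107), (345.0, 224.0, 1449), (279.0, 245.0, 991)]
w6 (array([ 227,  112,   59,  138, 7266], dtype=int32), array([256.1, 183. ])) [(210.0, 162.0, 2126), (5.0, 226.0, 57)]
```

Brown pixels in the pan are gone and the bar is back where it was before the tip. Re-gripping and carrying it back.

drive_tool(
  rows=[
    [0, 0, 0, 0],
    [0, 0, 0, 0],
    [0, 0, 0, 0],
    [0, 0, 0, 0],
    [0, 0, 0, 0],
  ],
  grip=0,
  newtons=60,
)

```text
t: 20.73
tool_pos: [0.5052, -0.0182, 0.2512]
ee_rot: [-0.0, 1.0, 0.0, 0.0]
wrist_force: [-0.7, 0.2, 3.0]
grip_width: 0.013
gripper_force: 59.0
```

drive_tool(
  rows=[
    [0, 0, -0.005, 0],
    [0, 0, -0.01, 0],
    [0, 0, -0.01, 0],
    [0, 0, -0.005, 0],
    [0, 0, 0, 0],
  ],
)

```text
t: 21.15
tool_pos: [0.5056, -0.0183, 0.2832]
ee_rot: [-0.0, 1.0, -0.0, 0.002]
wrist_force: [0.7, 0.5, -3.8]
grip_width: 0.013
gripper_force: 58.6
```

drive_tool(
  rows=[
    [-0.001, 0.01, 0, 0],
    [-0.003, 0.025, 0, 0],
    [-0.003, 0.03, 0, 0],
    [-0.003, 0.03, 0, 0],
    [-0.003, 0.03, 0, 0],
  ],
)

```text
t: 21.57
tool_pos: [0.5178, 0.1086, 0.2803]
ee_rot: [0.0, 1.0, 0.0, -0.001]
wrist_force: [-0.1, -0.5, -3.7]
grip_width: 0.0133
gripper_force: 58.8
```

drive_tool(
  rows=[
    [-0.003, 0.03, 0, 0],
    [-0.003, 0.03, 0, 0],
    [-0.003, 0.03, 0, 0],
    [-0.003, 0.03, 0, 0],
    [-0.003, 0.03, 0, 0],
  ],
)

```text
t: 21.98
tool_pos: [0.5325, 0.2591, 0.2801]
ee_rot: [-0.0, 1.0, -0.0, -0.001]
wrist_force: [0.2, -0.6, -3.2]
grip_width: 0.013
gripper_force: 58.8
```

drive_tool(
  rows=[
    [-0.003, 0.025, 0, 0],
    [-0.003, 0.01, 0, 0],
    [0, 0, 0.02, 0],
    [0, 0, 0.03, 0],
    [0, 0, 0.03, 0],
  ],
)

```text
t: 22.4
tool_pos: [0.5392, 0.2926, 0.2006]
ee_rot: [-0.0, 1.0, 0.0, 0.001]
wrist_force: [-0.3, 0.3, -4.2]
grip_width: 0.0131
gripper_force: 58.8
```

drive_tool(
  rows=[
    [0, 0, 0.03, 0],
    [0, 0, 0.02, 0],
    [0, 0, 0.015, 0],
    [0, 0, 0.005, 0],
    [0, 0, 0, 0],
  ],
)

```text
t: 22.82
tool_pos: [0.538, 0.2914, 0.1285]
ee_rot: [-0.0, 1.0, -0.001, -0.002]
wrist_force: [-0.1, 0.0, -1.8]
grip_width: 0.0129
gripper_force: 58.8
```

drive_tool(
  rows=[
    [0, 0, 0.008, 0],
    [0, 0, 0.005, 0],
    [0, 0, 0.002, 0],
    [0, 0, 0, 0],
  ],
)

```text
t: 23.15
tool_pos: [0.539, 0.2918, 0.1159]
ee_rot: [-0.0, 1.0, -0.0, -0.0]
wrist_force: [0.4, -0.1, -3.7]
grip_width: 0.0132
gripper_force: 58.8
```

drive_tool(
  rows=[
    [0, 0, 0.001, 0],
    [0, 0, 0.001, 0],
    [0, 0, 0, 0],
  ],
)

```text
t: 23.4
tool_pos: [0.5392, 0.2918, 0.1142]
ee_rot: [-0.0, 1.0, 0.0, 0.0]
wrist_force: [-1.0, -0.4, -3.0]
grip_width: 0.0134
gripper_force: 58.8
```

drive_tool(
  rows=[
    [0, 0, 0.001, 0],
    [0, 0, 0.001, 0],
    [0, 0, 0, 0],
  ],
)

```text
t: 23.65
tool_pos: [0.5391, 0.2918, 0.112]
ee_rot: [-0.0, 1.0, 0.0, 0.0]
wrist_force: [-0.3, -0.4, -2.7]
grip_width: 0.0129
gripper_force: 58.9
```

drive_tool(
  rows=[
    [0, 0, 0, 0],
    [0, 0, 0, 0],
    [0, 0, 0, 0],
    [0, 0, 0, 0],
    [0, 0, 0, 0],
  ],
  grip=1,
)

```text
t: 24.07
tool_pos: [0.5392, 0.2918, 0.1124]
ee_rot: [-0.0, 1.0, 0.0, 0.0]
wrist_force: [0.2, -0.8, 0.2]
grip_width: 0.0725
gripper_force: 0.0
```

drive_tool(
  rows=[
    [0, 0, 0, 0],
    [0, 0, -0.02, 0],
    [0, 0, -0.04, 0],
    [0, 0, -0.04, 0],
    [0, 0, -0.04, 0],
  ],
)

```text
t: 24.48
tool_pos: [0.5386, 0.2915, 0.2532]
ee_rot: [-0.0, 1.0, -0.0, -0.001]
wrist_force: [0.9, 0.2, 0.6]
grip_width: 0.0853
gripper_force: 0.0
```

drive_tool(
  rows=[
    [0.03, 0, -0.02, 0],
    [0.03, 0, 0, 0],
    [0.03, 0, 0, 0],
    [0, 0, 0, 0],
    [0, 0, 0, 0],
  ],
)

```text
t: 24.9
tool_pos: [0.4482, 0.292, 0.2728]
ee_rot: [-0.001, 1.0, 0.0, 0.001]
wrist_force: [0.6, 0.5, 0.3]
grip_width: 0.0852
gripper_force: 0.0
```

```bash
python3 - <<'E'
from h import *
s=get_state(); a=grab_frame("top"); sc=grab_frame("scene")
print(s['t'],s['tool_pos'],s['wrist_force'])
A=cv2.resize(a[100:292,60:430,::-1],(800,300)) 
A=cv2.resize(a[90:250,80:430,::-1],(400,183)); A=cv2.resize(a[90:290,250:430,::-1],(400,444),interpolation=cv2.INTER_CUBIC)
B=cv2.resize(sc[50:272,250:450,::-1],(400,444),interpolation=cv2.INTER_CUBIC)
cv2.imwrite("pics/fin.png",np.hstack([A,B]))
E
```

```text
24.9 [0.44823409 0.29195797 0.27276238] [0.60802009 0.45741906 0.25941127]
```

View pics/fin.png

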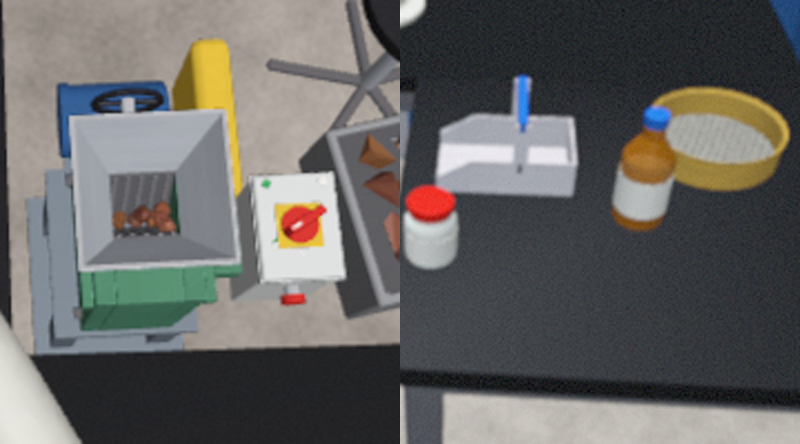

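The lumps lie in the crusher pit (around (145,218)) and the switch's white line points at the green on mark. The scuttle stands upright on the bench, and the jar, bottle and sieve have not moved. Handing in.

```bash
python3 -c "
from rig import *
print(job_done())"
```

```text
the job is handed in; nothing more can be done
None
```

I turned the main switch on first, tipped the lumps into the hopper, set the empty scuttle upright on the bench and handed the job in at about 25 s; the final picture shows all of this with sieve, bottle and jar unmoved, though it doesn't separate all seven lumps and the verdict wasn't shown.

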